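# Close the biscuit box and press its lid shut all round

## Robot

A 7-joint arm with a two-finger parallel gripper is mounted at the origin on the work surface; the furniture and walls round the work are solid. World frame = base frame: x ahead of the robot, y to its left, z up, the work surface at z = 0. Lengths are in mm, angles in degrees, forces in N, time in s.
With the tool pointing down it reaches from about 400 to 900 mm from the base axis. Payload 5.5 kg.
Tool frame: the origin (TCP) lies at the very end of the fingers, on their centre line; the grasp point (between the pads) lies 19 mm behind it (grip_depth is the distance from the TCP to the grasp point, in mm); z points along the fingers, y is the direction in which the jaws open and shut (so a half turn about z gives the same grasp; the last joint's range is limited). The gripper opens to 92 mm and grips with 3 to 60 N. Pads are 19 mm wide; open, the fingers measure 130 mm over their backs; the gripper's body (75 mm by 190 mm) begins 47 mm behind the grasp point.
Start: joints at [-56.711, 28.699, -24.465, 88.831, 12.651, 65.22, -12.049], TCP at [203.072, 617.464, 226.729] pointing down, gripper open.
Joint ranges: [-164.97, 164.97], [-17.58, 116.51], [-87.97, 89.64], [11.32, 138.91], [-80.73, 260.73], [10.89, 115.49], [-147.41, 147.41]. Speed limits (degrees/s): [147.25, 147.25, 180, 180, 180, 180, 180].

## Interface

Orientations are given as a 3x3 rotation matrix whose columns are the frame's x, y, z axes.
In Python, from rig import * gives the robot as it stands. The module is installed in compiled form; this text tells all that it offers.
- The arm moves only by the tool drive_tool, never from a script. Its argument "plan" is a list of rows, each a list of 6 numbers: the shift along the world's x, y, z as a fraction of full scale, then the turn, a rotation vector about the world's x, y, z as a fraction of full scale. In form: [[tx, ty, tz, rx, ry, rz], ...]. A call has 1 to 8 rows; each row is the pose to reach, as a shift and turn from the pose commanded when the call began; what a row does not reach only later rows make up. Full scale, the value 1, is 200 mm for a shift and 60 degrees for a turn. A row lasts 1/10 s, in which the tool goes at most 50 mm and 8.59 degrees, less where a joint would pass 70% of its speed; a pose out of reach is approached as far as the arm can. A call with a number of a shift or a turn outside -1 to 1 is refused whole. A call with a gripper value outside its range is refused whole. "jaw" is the gripper's target within -1 to 1 (fully open at 1, half-way at 0, shut at -1), set as the call begins (left out, the last holds). The fingers move at their own pace and stop on an object; "grip_force" is the grip in N (left out, the last holds). Time passes only in rows, so rows that repeat a pose let the fingers close. It gives the time, the measured TCP pose, the force and the opening at its end, in the units of the state.
- get_obs(): the state, without advancing time (a new reading comes with each control period).
- get_image(name): name is "side" or "top" or "wrist"; returns a dict with "image" (480x640x3 uint8, blue, green, red), "fx", "fy", "cx", "cy" (pixels), "rvec" (rotation vector, rad) and "tvec" (3), from world to camera coordinates, as OpenCV has them; the wrist camera has in their place "tool_from_camera" (4x4, takes a point from camera to tool coordinates, whose origin is the TCP and whose axes are the flange's). Camera axes: x right, y down, z forward; pixel columns grow to the right and rows downward; lengths in mm; the calibration is good to about 2 mm. A picture is of the moment at which its call begins: read the wrist's pose just before it. There is no depth.
- job_done(): hands the job in, once; it reports no verdict.
Trained networks look in the newest picture that a camera, given by its name, has taken for a name from the list of things; names that differ only in an ending like _2 or _b are one class to them, and where a whole thing is asked for, a point or a joint stands for the part that bears it (a point fixed in the world has none). Each returns a list of dicts, best first, with "p" (0 to 1); they miss things now and then, are a little off and sometimes report something else, mostly with a low value. They report only what shows in the picture. A call takes as long as a camera call.
- look_for(camera, query): "at" ([x, y, z] in mm, in world coordinates, good to about 4 mm: the middle of the surface that is visible of it).
The state is a dict: "clock": time; "joints": joint angles; "qvel": joint speeds; "tau": joint torques, N m; "position": TCP position; "eef_rot": TCP orientation; "contact_force": force on the tool from outside, world axes, zero at the start; "moment": the same for the moment, N m; "finger_gap": finger opening in mm.
Only numpy, scipy, OpenCV 4.12 (cv2) and the standard library are available. Lean on these libraries where they do the work, as an engineer would, in place of code of your own. Each camera call takes 0.05 s, during which the arm holds its last target. There are 200 camera calls.

## Task

Close the clear biscuit box so that the biscuits stay crisp: push its white lid down with your fingertips, then press the raised rim flap along the front and the one at each end straight down until all three have clicked over the rim and stay flush with the lid. Only push and press: leave the box standing where it is, do not lift it or pull its lid up, and do not disturb the jam jar, the bell or the roll of tape. Finish with the hand clear of everything.

Things in the scene. Friction and masses are not known exactly. Their poses are not given: they have to be found in the camera images.
- biscuit_box: Clear rigid box of biscuits, 104 deep (x) x 150 wide (y) mm, rim 72 mm high, 0.9 kg, loose on the counter. Origin: centre of its underside. Its -x side is the front (towards the robot), +y its left end; z up. The white lid hinges along its back (+x) rim and has a 24.5 mm wide snap flap along the front, the left end and the right end.
- lid (a joint): Angle of the lid (rad): 0 = down on the rim, grows as it opens (0.4 to 1.0 at the start). It stays where it is left; about 1 N at its front edge moves it. Hinge axis along the box's y, at x = +55, z = 72 mm in the box's frame. Lid 112 mm from axis to front edge, 159 mm wide, 3 mm thick; closed, its flat top is 76 mm above the counter (a 1 mm embossed field in the middle).
- front_flap (a joint): Angle of the front flap against the lid (rad): 0.38 = raised, 0 = flush. The flap turns about a line in the lid 87 mm from the lid's hinge axis. A soft spring (1 N) lifts it unless it is hooked: with the lid down, 7 to 11 N straight down near its outer edge snaps its inner lip past the box's bead at 0.15 rad; it then stays by itself at about 0.02 and about 15 N would be needed to lift it.
- left_flap (a joint): Angle of the flap at the box's left (+y) end against the lid (rad); works as the front flap, same force. It turns about a line in the lid parallel to the box's x, 55 mm to the left of the middle.
- right_flap (a joint): Angle of the flap at the box's right (-y) end against the lid (rad); works as the left flap, mirrored (its hinge line lies 55 mm to the right of the middle).
- front_flap_edge (a point): Point to press on the front flap: on its top face, middle of its 104 mm length, 2.5 mm in from its outer edge, just over the hidden lip. It moves with flap and lid. With everything shut it lies at x = -54, y = 0, z = 76 mm in the box's frame.
- left_flap_edge (a point): The same on the left flap (66 mm long): shut, it lies at x = +5, y = +77, z = 76 mm in the box's frame.
- right_flap_edge (a point): The same on the right flap (66 mm long): shut, it lies at x = +5, y = -77, z = 76 mm in the box's frame.
- jam: Bystander: jam jar, 62 mm diameter, 85 mm high; origin under its centre.
- bell: Bystander: silver counter bell on a black foot, 83 mm diameter, 62 mm high; origin under its centre.
- green_tape: Bystander: roll of tape lying flat, 96 mm diameter, 25 mm high; origin under its centre.

How it is judged:
By the outcome, as a careful person would: the job done as asked, in the order asked, and still so for the second after the job is handed in, with the robot touching nothing.
It also fails if it takes over 54 s, if anything falls off the work surface, if the arm or the gripper's body presses on something with over 40 N, if the wrist force passes 120 N, or if a joint passes its speed limit or range.

## Working session

There is one attempt and no reset: what is moved stays moved. The work goes in short steps, Python scripts to look and compute and a tool call to move; the robot and the scene stay as the last step left them, time stands still between calls to the robot, and variables do not carry over. Pictures are saved under pics/ and viewed, on a budget of 10 in all, crops included, one or two more only if the job needs it, and the job is handed in when it is done.

Besides the shell and the picture viewer there is one more tool, called after "Emit:" as a command line: name --pt "numbers of a row" for each row, then --argument value for the rest. drive_tool: Moves the arm, as the interface text tells. Shift numbers are shares of 200 mm and turn numbers shares of 60 degrees, none past 1 either way. Its arguments: {"type":"object","properties":{"plan":{"type":"array","items":{"type":"array","items":{"type":"number"}}},"jaw":{"type":"number"},"grip_force":{"type":"number"}},"required":["plan"]}

```bash
mkdir -p pics; cat > h.py <<'E'
from rig import *
import cv2, numpy as np
def find(cams=("top","side"),names=("biscuit_box","lid","front_flap","left_flap","right_flap","front_flap_edge","left_flap_edge","right_flap_edge","jam","bell","green_tape")):
    for c in cams:
        for n in names:
            print(c,n,[(np.round(d["at"]).tolist(),round(d["p"],2)) for d in look_for(c,n)[:2]])
E
python3 - <<'E'
from h import *
a=get_image("top");b=get_image("side")
find()
cv2.imwrite("pics/a.png",a["image"]);cv2.imwrite("pics/b.png",b["image"])
o=get_obs();print(o["clock"],o["position"],o["eef_rot"],o["finger_gap"],o["contact_force"])
for i in(a,b):
  R=cv2.Rodrigues(np.array(i["rvec"]))[0];print((-R.T@np.array(i["tvec"]).ravel()).round())
E
```

```text
top biscuit_box [([503.0, -93.0, 98.0], 0.6)]
top lid [([515.0, -96.0, 105.0], 0.74), ([368.0, -266.0, 86.0], 0.64)]
top front_flap [([480.0, -88.0, 124.0], 0.71), ([368.0, -266.0, 83.0], 0.67)]
top left_flap [([538.0, -27.0, 103.0], 0.79)]
top right_flap [([510.0, -163.0, 98.0], 0.76), ([512.0, -95.0, 104.0], 0.59)]
top front_flap_edge [([511.0, -93.0, 106.0], 0.66), ([477.0, -87.0, 124.0], 0.65)]
top left_flap_edge [([532.0, -26.0, 104.0], 0.8)]
top right_flap_edge [([512.0, -166.0, 101.0], 0.69), ([369.0, -266.0, 83.0], 0.16)]
top jam [([368.0, -266.0, 84.0], 0.68)]
top bell [([446.0, 201.0, 39.0], 0.94)]
top green_tape [([514.0, 270.0, 21.0], 0.76)]
side biscuit_box [([508.0, -143.0, 73.0], 0.89)]
side lid [([513.0, -105.0, 104.0], 0.87)]
side front_flap [([478.0, -96.0, 129.0], 0.73)]
side left_flap [([535.0, -29.0, 101.0], 0.87), ([513.0, 279.0, 19.0], 0.35)]
side right_flap [([510.0, -169.0, 104.0], 0.6)]
side front_flap_edge [([481.0, -92.0, 121.0], 0.87), ([535.0, -31.0, 99.0], 0.46)]
side left_flap_edge [([531.0, -27.0, 106.0], 0.68)]
side right_flap_edge [([513.0, -164.0, 100.0], 0.86)]
side jam [([373.0, -297.0, 64.0], 0.93)]
side bell [([449.0, 181.0, 29.0], 0.72)]
side green_tape [([514.0, 276.0, 19.0], 0.78)]
1.2 [203.07501013 617.42803351 226.71797757] [[-9.49928952e-01  3.12465973e-01 -3.41900691e-05]
 [ 3.12465974e-01  9.49928951e-01 -4.60102123e-05]
 [ 1.81015108e-05 -5.43896660e-05 -9.99999998e-01]] 91.72999496028255 [ 1.25286655 -0.75805078 -0.15246579]
[ 276.   -4. 1172.]
[ 456. -884.  520.]
```

View pics/a.png

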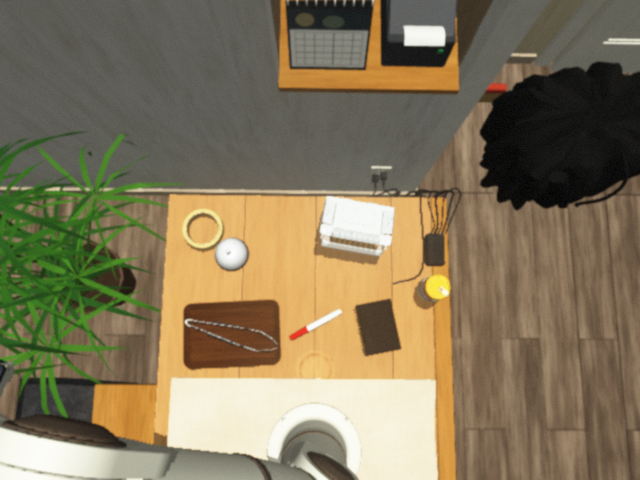

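View pics/b.png

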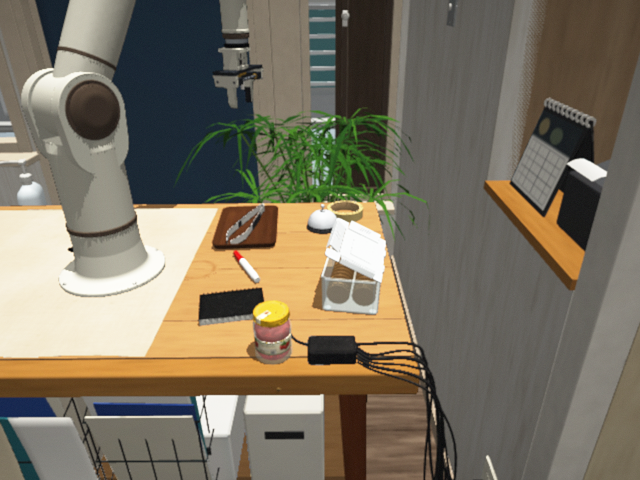

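The box is at about (512,-95), yawed about -10°, with the lid at roughly 0.4 rad. Jam is at (370,-280) and the bell and tape are far to the left. I'm moving over with the jaws shut.

Emit:
drive_tool --pt "0.5 -1 0 0 0 0.13" --pt "0.5 -1 0 0 0 0.13" --pt "0.5 -1 0 0 0 0.13" --pt "0.5 -1 0 0 0 0.13" --pt "0.5 -1 0 0 0 0.13" --jaw -1

```text
clock: 1.7
position: [305.8, 412.8, 226.6]
eef_rot: [[-0.983, 0.186, 0.001], [0.186, 0.983, -0.003], [-0.002, -0.002, -1.0]]
contact_force: [0.2, 0.0, 0.8]
finger_gap: 56.3
```

Emit:
drive_tool --pt "0.6 -1 0 0 0 0" --pt "0.6 -1 0 0 0 0" --pt "0.6 -1 0 0 0 0" --pt "0.6 -1 0 0 0 0" --pt "0.6 -1 0 0 0 0"

```text
clock: 2.2
position: [424.8, 213.8, 227.1]
eef_rot: [[-0.983, 0.184, 0.001], [0.184, 0.983, -0.001], [-0.001, -0.001, -1.0]]
contact_force: [0.1, -0.1, 0.0]
finger_gap: 16.1
```

Emit:
drive_tool --pt "0.2 -1 0 0 0 0" --pt "0.2 -1 0 0 0 0" --pt "0.2 -1 0 0 0 0" --pt "0.2 -1 0 0 0 0" --pt "0.2 -1 0 0 0 0"

```text
clock: 2.7
position: [463.9, 10.2, 227.0]
eef_rot: [[-0.982, 0.19, 0.001], [0.19, 0.982, -0.003], [-0.002, -0.003, -1.0]]
contact_force: [-0.3, 0.8, 0.4]
finger_gap: 0.5
```

Emit:
drive_tool --pt "0.1 -0.55 0.1 0 0 0" --pt "0.1 -0.55 0.1 0 0 0" --pt "0.1 -0.55 0.1 0 0 0" --pt "0.1 -0.55 0.1 0 0 0" --pt "0.1 -0.55 0.1 0 0 0"

```text
clock: 3.2
position: [482.9, -91.0, 246.5]
eef_rot: [[-0.984, 0.18, -0.001], [0.18, 0.984, 0.001], [0.001, 0.001, -1.0]]
contact_force: [0.6, 0.7, 0.1]
finger_gap: 0.6
```

```bash
python3 - <<'E'
from h import *
o=get_obs();print(o["position"])
w=get_image("wrist");cv2.imwrite("pics/w.png",w["image"]);print(np.array(w["tool_from_camera"]).round(2).tolist(),w["fx"])
find(("wrist",),("biscuit_box","lid","front_flap_edge","left_flap_edge","right_flap_edge","jam"))
E
```

```text
[482.85316882 -91.03881554 246.45979786]
[[-0.0, -0.97, -0.26, 68.84], [1.0, -0.0, -0.0, 1.19], [0.0, -0.26, 0.97, -157.71], [0.0, 0.0, 0.0, 1.0]] 349.2422923413547
wrist biscuit_box [([483.0, -86.0, 104.0], 0.63)]
wrist lid [([496.0, -88.0, 115.0], 0.86), ([508.0, 229.0, 18.0], 0.47)]
wrist front_flap_edge [([476.0, -88.0, 129.0], 0.96)]
wrist left_flap_edge [([525.0, -24.0, 109.0], 0.88)]
wrist right_flap_edge [([499.0, -156.0, 108.0], 0.94), ([508.0, 230.0, 18.0], 0.16)]
wrist jam [([376.0, -261.0, 78.0], 0.84)]
```

View pics/w.png

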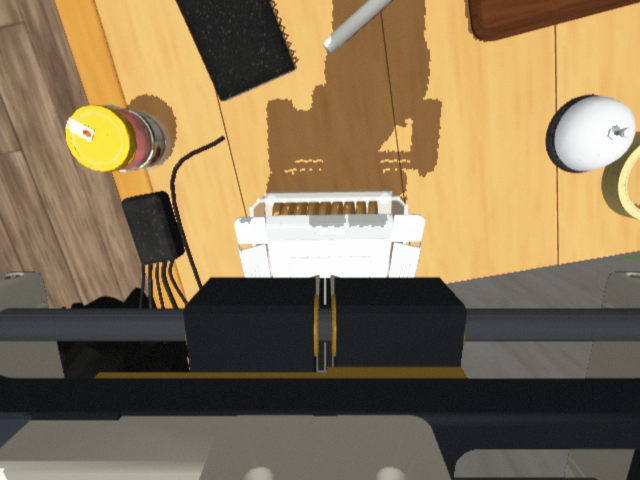

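```bash
python3 - <<'E'
from h import *
o=get_obs();w=get_image("wrist")
T=np.eye(4);T[:3,:3]=o["eef_rot"];T[:3,3]=o["position"];T=T@np.array(w["tool_from_camera"])
def bp(u,v,z):
    d=T[:3,:3]@np.array([(u-w["cx"])/w["fx"],(v-w["cy"])/w["fy"],1]);return (T[:3,3]+d*(z-T[2,3])/d[2]).round(1)
for p,z in (((252,208),72),((408,208),72),((266,195),72),((392,192),72),((330,215),129),((237,217),112),((423,217),112)): print(p,z,bp(*p,z))
# image crop enlarged
cv2.imwrite("pics/w2.png",cv2.resize(w["image"][170:300,210:450],None,fx=3.3,fy=3.3,interpolation=cv2.INTER_CUBIC))
s=get_image("side");cv2.imwrite("pics/s2.png",cv2.resize(s["image"][200:330,290:410],None,fx=4.5,fy=4.5,interpolation=cv2.INTER_CUBIC))
find(("wrist","side","top"),("front_flap_edge","left_flap_edge","right_flap_edge"))
E
```

```text
(252, 208) 72 [ 456.5 -156.8   72. ]
(408, 208) 72 [483.4  -9.5  72. ]
(266, 195) 72 [ 446.8 -140.8   72. ]
(392, 192) 72 [465.4 -22.6  72. ]
(330, 215) 129 [466.2 -83.2 129. ]
(237, 217) 112 [ 456.8 -161.6  112. ]
(423, 217) 112 [485.2  -6.1 112. ]
wrist front_flap_edge [([478.0, -87.0, 132.0], 0.64), ([525.0, -28.0, 108.0], 0.6)]
wrist left_flap_edge [([521.0, -22.0, 105.0], 0.77)]
wrist right_flap_edge [([499.0, -156.0, 106.0], 0.66)]
side front_flap_edge [([481.0, -93.0, 125.0], 0.8), ([506.0, -140.0, 72.0], 0.59)]
side left_flap_edge [([532.0, -31.0, 104.0], 0.81), ([513.0, -172.0, 103.0], 0.74)]
side right_flap_edge [([511.0, -167.0, 98.0], 0.71)]
top front_flap_edge [([511.0, -93.0, 106.0], 0.66), ([477.0, -87.0, 124.0], 0.65)]
top left_flap_edge [([532.0, -26.0, 104.0], 0.8)]
top right_flap_edge [([512.0, -166.0, 101.0], 0.69), ([369.0, -266.0, 83.0], 0.16)]
```

View pics/w2.png

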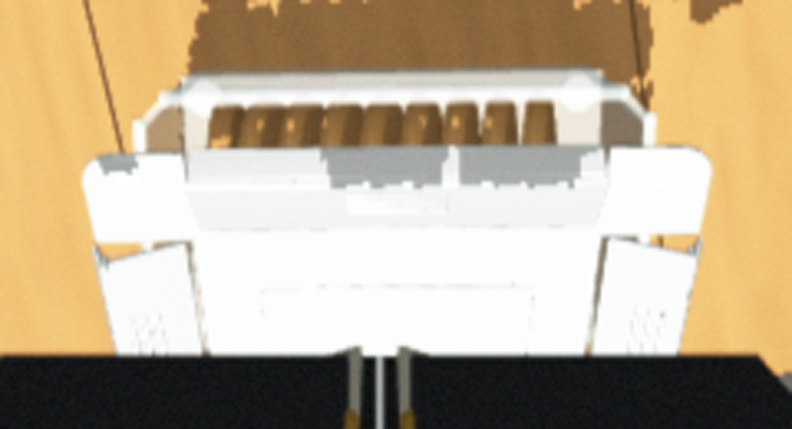

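Emit:
drive_tool --pt "0.115 0 -0.2 0 0 0" --pt "0.115 0 -0.4 0 0 0" --pt "0.115 0 -0.6 0 0 0" --pt "0.115 0 -0.6 0 0 0"

```text
clock: 4.5
position: [501.5, -91.8, 121.9]
eef_rot: [[-0.984, 0.18, -0.011], [0.18, 0.984, 0.002], [0.011, -0.0, -1.0]]
contact_force: [-1.4, 0.1, -0.2]
finger_gap: 0.6
```

Emit:
drive_tool --pt "0 0 -0.05 0 0 0" --pt "0 0 -0.1 0 0 0" --pt "0 0 -0.14 0 0 0" --pt "0 0 -0.18 0 0 0" --pt "0 0 -0.21 0 0 0" --pt "0 0 -0.225 0 0 0" --pt "0 0 -0.235 0 0 0" --pt "0 0 -0.235 0 0 0"

```text
clock: 5.3
position: [506.0, -92.5, 79.6]
eef_rot: [[-0.984, 0.181, -0.0], [0.181, 0.984, 0.0], [0.0, -0.0, -1.0]]
contact_force: [-0.1, 0.2, 0.3]
finger_gap: 0.5
```

Emit:
drive_tool --pt "0 0 -0.01 0 0 0" --pt "0 0 -0.018 0 0 0" --pt "0 0 -0.024 0 0 0" --pt "0 0 -0.024 0 0 0"

```text
clock: 5.7
position: [506.4, -92.6, 76.1]
eef_rot: [[-0.984, 0.181, 0.0], [0.181, 0.984, -0.0], [-0.0, 0.0, -1.0]]
contact_force: [-3.1, 1.2, 10.9]
finger_gap: 0.6
```

Emit:
drive_tool --pt "0 0 0.2 0 0 0" --pt "-0.1 0 0.4 0 0 0" --pt "-0.4 0 0.55 0 0 0" --pt "-0.6 0 0.55 0 0 0" --pt "-0.6 0 0.55 0 0 0" --pt "-0.6 0 0.55 0 0 0"

```text
clock: 6.3
position: [385.1, -92.7, 185.5]
eef_rot: [[-0.983, 0.182, 0.001], [0.182, 0.983, -0.0], [-0.001, -0.0, -1.0]]
contact_force: [-0.1, -0.7, -0.2]
finger_gap: 0.4
```

```bash
python3 - <<'E'
from h import *
o=get_obs();w=get_image("wrist");get_image("side");get_image("top")
print(o["position"].round(1),o["contact_force"].round(1))
cv2.imwrite("pics/w3.png",w["image"])
find(("wrist","side","top"),("lid","front_flap_edge","left_flap_edge","right_flap_edge"))
E
```

```text
[385.1 -92.7 185.5] [-0.1 -0.7 -0.2]
wrist lid [([494.0, -111.0, 80.0], 0.52)]
wrist front_flap_edge []
wrist left_flap_edge []
wrist right_flap_edge []
side lid [([508.0, -102.0, 78.0], 0.56)]
side front_flap_edge [([466.0, -89.0, 80.0], 0.62)]
side left_flap_edge [([525.0, -30.0, 88.0], 0.75), ([466.0, -94.0, 87.0], 0.35)]
side right_flap_edge [([502.0, -169.0, 76.0], 0.73), ([528.0, -27.0, 82.0], 0.54)]
top lid [([528.0, -51.0, 76.0], 0.83)]
top front_flap_edge [([475.0, -54.0, 78.0], 0.53)]
top left_flap_edge [([528.0, -28.0, 81.0], 0.68)]
top right_flap_edge []
```

View pics/w3.png

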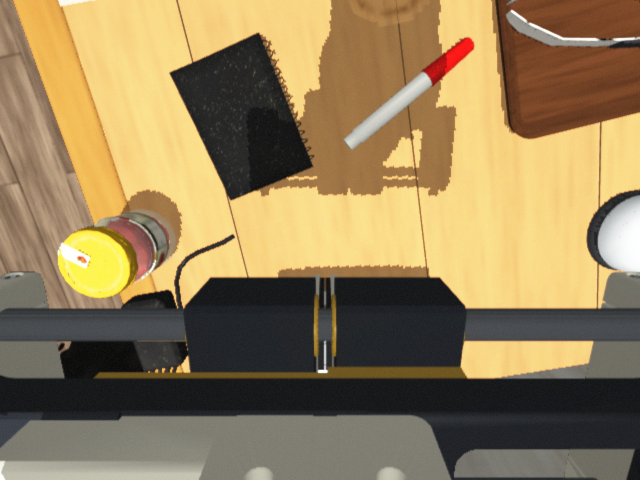

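The wrist view only shows the fingers in front of the box, because I backed off too far. I'm going over the box to see the front edge.

Emit:
drive_tool --pt "0.25 0 0.15 0 0 0" --pt "0.5 0 0.15 0 0 0" --pt "0.675 0 0.15 0 0 0" --pt "0.675 0 0.15 0 0 0" --pt "0.675 0 0.15 0 0 0"

```text
clock: 7.55
position: [521.1, -92.3, 214.1]
eef_rot: [[-0.984, 0.18, -0.002], [0.18, 0.984, 0.0], [0.002, -0.0, -1.0]]
contact_force: [-0.5, -0.4, -0.6]
finger_gap: 0.4
```

```bash
python3 - <<'E'
from h import *
o=get_obs();w=get_image("wrist")
print(o["position"].round(1),o["contact_force"].round(1))
cv2.imwrite("pics/w4.png",cv2.resize(w["image"][150:300,200:460],None,fx=3,fy=3,interpolation=cv2.INTER_CUBIC))
find(("wrist",),("lid","front_flap_edge","left_flap_edge","right_flap_edge"))
E
```

```text
[521.1 -92.3 214.1] [-0.5 -0.4 -0.6]
wrist lid [([506.0, -92.0, 78.0], 0.82), ([464.0, -84.0, 88.0], 0.32)]
wrist front_flap_edge [([467.0, -84.0, 83.0], 0.59)]
wrist left_flap_edge [([527.0, -27.0, 79.0], 0.56), ([512.0, 227.0, 5.0], 0.56)]
wrist right_flap_edge [([505.0, -158.0, 82.0], 0.84)]
```

View pics/w4.png

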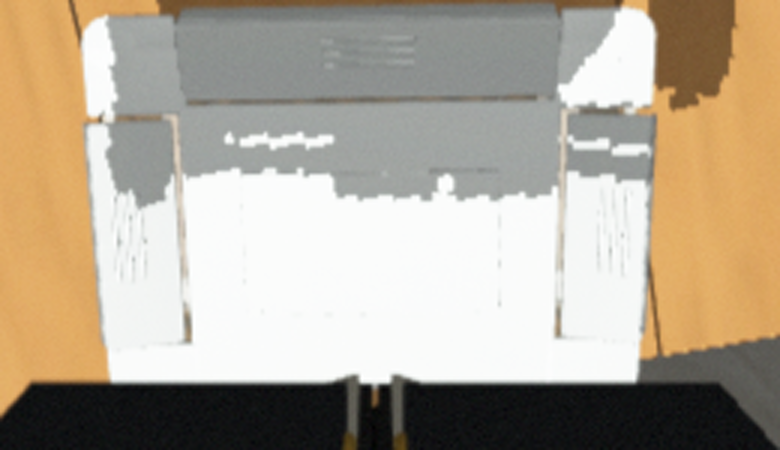

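The lid is down and all three flaps are raised. The lid corners show at crop (83,14) and (655,9), so I'll back-project them.

```bash
python3 - <<'E'
from h import *
o=get_obs();w=get_image("wrist")
T=np.eye(4);T[:3,:3]=o["eef_rot"];T[:3,3]=o["position"];T=T@np.array(w["tool_from_camera"])
def bp(u,v,z):
    u=u/3+200;v=v/3+150
    d=T[:3,:3]@np.array([(u-w["cx"])/w["fx"],(v-w["cy"])/w["fy"],1]);return (T[:3,3]+d*(z-T[2,3])/d[2])
a,b=bp(83,14,76),bp(655,9,76);e=b-a;print(a,b,np.linalg.norm(e))
h1,h2=bp(188,102,76),bp(538,97,76);print("front hinge",h1,h2)
print("side hinges",bp(176,115,76),bp(188,340,76),bp(563,112,76),bp(558,336,76))
y=e/np.linalg.norm(e);x=np.array([y[1],-y[0],0]);c=(a+b)/2+57*x
print("yaw",np.degrees(np.arctan2(-y[0],y[1])),"c",c)
m=(h1+h2)/2; print("c from hinge (x=-32)",m+32*x)
p=o["position"]
for n,q in(("F",(-54,0)),("L",(5,77)),("R",(5,-77))):
    t=c+q[0]*x+q[1]*y;print(n,t.round(1),((t-p)/200).round(3))
E
```

```text
[ 442.19258557 -158.89912869   76.        ] [469.40310859  -4.13281784  76.        ] 157.14013980242643
front hinge [ 470.81390251 -135.92332412   76.        ] [487.26062294 -39.09697559  76.        ]
side hinges [ 473.73935243 -140.06938678   76.        ] [ 539.35082789 -151.82321048   76.        ] [492.67416077 -32.77480911  76.        ] [558.0674508  -43.24130977  76.        ]
yaw -9.971649729308094 c [511.93677969 -91.38614275  76.        ]
c from hinge (x=-32) [510.55385647 -93.05129763  76.        ]
F [458.8 -82.   76. ] [-0.306  0.054 -0.695]
L [530.2 -16.4  76. ] [ 0.051  0.382 -0.695]
R [ 503.5 -168.1   76. ] [-0.083 -0.377 -0.695]
```

Emit:
drive_tool --pt "-0.2 0.05 -0.15 0 0 0" --pt "-0.31 0.05 -0.35 0 0 0" --pt "-0.31 0.05 -0.5 0 0 0" --pt "-0.31 0.05 -0.57 0 0 0" --pt "-0.31 0.05 -0.6 0 0 0" --pt "-0.31 0.05 -0.63 0 0 0" --pt "-0.31 0.05 -0.63 0 0 0"

```text
clock: 8.55
position: [459.3, -82.6, 89.0]
eef_rot: [[-0.984, 0.181, 0.0], [0.181, 0.984, -0.0], [-0.0, 0.0, -1.0]]
contact_force: [-0.5, -0.1, 0.0]
finger_gap: 0.6
```

Emit:
drive_tool --pt "0 0 -0.02 0 0 0" --pt "0 0 -0.035 0 0 0" --pt "0 0 -0.05 0 0 0" --pt "0 0 -0.06 0 0 0" --pt "0 0 -0.065 0 0 0" --pt "0 0 -0.065 0 0 0"

```text
clock: 9.15
position: [459.0, -82.5, 76.0]
eef_rot: [[-0.984, 0.181, -0.0], [0.181, 0.984, 0.0], [0.0, 0.0, -1.0]]
contact_force: [-2.0, 0.7, 3.6]
finger_gap: 0.4
```

Emit:
drive_tool --pt "0 0 -0.005 0 0 0" --pt "0 0 -0.01 0 0 0" --pt "0 0 -0.01 0 0 0"

```text
clock: 9.45
position: [459.0, -82.5, 75.4]
eef_rot: [[-0.984, 0.181, -0.0], [0.181, 0.984, 0.0], [0.0, -0.0, -1.0]]
contact_force: [-8.1, 1.3, 20.8]
finger_gap: 0.7
```

Emit:
drive_tool --pt "0 0 0.15 0 0 0" --pt "0.1 0.1 0.2 0 0 0" --pt "0.25 0.23 0.2 0 0 0" --pt "0.355 0.33 0.2 0 0 0" --pt "0.355 0.33 0.15 0 0 0" --pt "0.355 0.33 0.1 0 0 0" --pt "0.355 0.33 0.075 0 0 0" --pt "0.355 0.33 0.075 0 0 0"

```text
clock: 10.25
position: [528.1, -17.7, 87.5]
eef_rot: [[-0.983, 0.182, -0.003], [0.182, 0.983, -0.0], [0.003, -0.001, -1.0]]
contact_force: [0.4, -0.4, 0.3]
finger_gap: 0.5
```

Emit:
drive_tool --pt "0 0 -0.02 0 0 0" --pt "0 0 -0.035 0 0 0" --pt "0 0 -0.05 0 0 0" --pt "0 0 -0.06 0 0 0" --pt "0 0 -0.07 0 0 0" --pt "0 0 -0.075 0 0 0" --pt "0 0 -0.075 0 0 0"

```text
clock: 10.95
position: [530.6, -16.2, 75.4]
eef_rot: [[-0.984, 0.181, 0.001], [0.181, 0.984, 0.0], [-0.001, 0.001, -1.0]]
contact_force: [-3.8, 2.5, 14.6]
finger_gap: 0.5
```

Emit:
drive_tool --pt "0 0 0.15 0 0 0" --pt "-0.03 -0.15 0.2 0 0 0" --pt "-0.07 -0.38 0.2 0 0 0" --pt "-0.1 -0.6 0.2 0 0 0" --pt "-0.135 -0.76 0.2 0 0 0" --pt "-0.135 -0.76 0.15 0 0 0" --pt "-0.135 -0.76 0.1 0 0 0" --pt "-0.135 -0.76 0.075 0 0 0"

```text
clock: 11.75
position: [502.5, -166.9, 87.5]
eef_rot: [[-0.984, 0.179, -0.002], [0.179, 0.984, 0.001], [0.002, 0.001, -1.0]]
contact_force: [-0.3, 0.6, -0.3]
finger_gap: 0.3
```

Emit:
drive_tool --pt "0 0 -0.01 0 0 0" --pt "0 0 -0.03 0 0 0" --pt "0 0 -0.045 0 0 0" --pt "0 0 -0.06 0 0 0" --pt "0 0 -0.07 0 0 0" --pt "0 0 -0.075 0 0 0" --pt "0 0 -0.075 0 0 0"

```text
clock: 12.45
position: [503.6, -168.5, 75.5]
eef_rot: [[-0.984, 0.18, 0.001], [0.18, 0.984, -0.0], [-0.001, -0.0, -1.0]]
contact_force: [-3.6, -0.1, 14.7]
finger_gap: 0.5
```

Next I'll lift, return to the earlier look pose (521,-92,214) and check.

Emit:
drive_tool --pt "0 0 0.2 0 0 0" --pt "0 0 0.4 0 0 0" --pt "0.045 0.2 0.6 0 0 0" --pt "0.085 0.38 0.7 0 0 0" --pt "0.085 0.38 0.7 0 0 0" --pt "0.085 0.38 0.7 0 0 0"

```text
clock: 13.05
position: [520.9, -90.9, 214.7]
eef_rot: [[-0.984, 0.177, 0.002], [0.177, 0.984, -0.0], [-0.002, 0.0, -1.0]]
contact_force: [0.1, -0.5, -0.2]
finger_gap: 0.5
```

```bash
python3 - <<'E'
from h import *
o=get_obs();w=get_image("wrist");s=get_image("side")
print(o["position"].round(1),o["contact_force"].round(1))
A=cv2.resize(w["image"][150:300,200:460],None,fx=3,fy=3,interpolation=cv2.INTER_CUBIC)
cv2.imwrite("pics/w5.png",A)
cv2.imwrite("pics/s5.png",cv2.resize(s["image"][210:330,300:420],None,fx=5,fy=5,interpolation=cv2.INTER_CUBIC))
E
```

```text
[520.9 -90.9 214.7] [ 0.1 -0.5 -0.2]
```

View pics/w5.png

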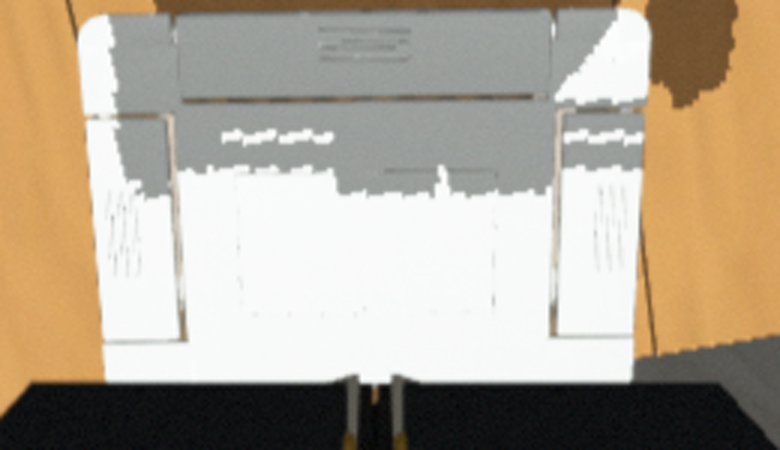

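View pics/s5.png

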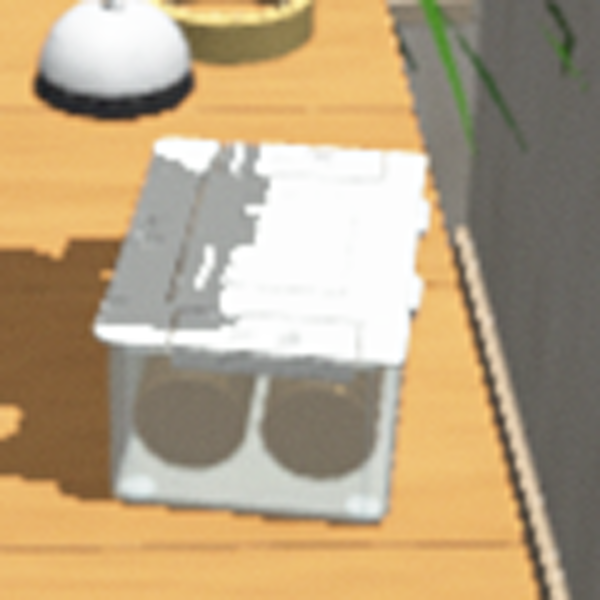

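All flaps are flush with the corners: the front edge is level at crop row 12 and both side edges are in line at columns 90 and 640. The box has not moved, and the hand is about 140 mm above the lid.

```bash
python3 -c "
from h import *
print(job_done())"
```

```text
the job is handed in; nothing more can be done
None
```

The biscuit box is closed. I pushed the lid down with shut fingertips (about 11 N), then pressed the front, left and right flaps in that order, taking about 13 s of the 54 s allowed.

- **Flaps:** each press reached a firm stop at z ≈ 75.5 mm, with about 21 N on the front flap and 15 N on each end flap. I did not catch a click in the force readings. In the last wrist and side pictures all three flaps lie flush with the lid.
- **Box and bystanders:** the box stands where it was, to within what the pictures show. The bell and tape look undisturbed in the last side picture. The jam jar was outside the final crops, but nothing went near it.
- **Hand:** it ended about 140 mm above the lid, reading no contact force.

The one slip was an over-long back-off after closing the lid, which cost one wasted picture and touched nothing.

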